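# Slide the specimen tray home along the glued slide-way

### The job

The two wooden rails of the slide-way have just been glued. With the fingertips, line the specimen tray up with the lane and push it down between the rails until it is fully home against the metal stop bar, touching neither rail with the tray or the hand. Only push the tray, never lift or tip it; do not touch the stone in it, leave the other things where they stand, and finish with the hand away from everything.

Things in the scene. Friction and masses are not known exactly. Their poses are not given: they have to be found in the camera images.
- slideway: Plywood board 380 (x) x 170 (y) x 8 mm, fixed; origin at the centre of its underside, z up, +x down the lane to the stop (roughly world -y, within 20 degrees). Open apron x -190 to -35 mm; lane x -35 (mouth) to +165 mm, 94 mm wide between the rails, centred on y = 0. A tray that is home has its centre at x = +120 mm.
- rail_left: Dark wooden rail on the board's +y side, 200 mm long, 12 mm wide, 12 mm high (its top is 20 mm above the table); its inner face is at y = +47 mm of the board. Origin at the centre of its underside. Must not be touched.
- rail_right: The same rail on the board's -y side, inner face at y = -47 mm of the board. Must not be touched.
- stop_bar: Aluminium stop bar across the far end of the lane, 118 mm wide, 16 mm thick, 24 mm high, fixed on the board. Origin at the foot of the middle of the face that meets the tray (board x = +165 mm).
- tray: Open brown tray of stiff board 90 (its x) x 70 (y) x 45 mm, walls 4 mm, 0.3 to 0.5 kg with its stone; origin at the centre of its underside. Loose on the apron (rim 53 mm above the table), x roughly along the lane (up to 9 degrees off), centre up to 35 mm off the lane's centre line. Stays where pushed. In the lane 12 mm are free each side; fingertips 30 mm above the table push it clear of the rails.
- specimen: Light brown stone, 40 x 51 x 25 mm, lying loose inside the tray, below its rim; origin at its underside. Not to be touched.
- flat_stone: Flat grey stone, 53 x 72 x 17 mm, lying on the table beside the board on its +y side; origin at its underside. Bystander.
- loupe: Round black and white loupe, 42 mm in diameter and 40 mm high, standing on the table beside the board on its -y side; origin at its underside. Bystander.
- glue_bottle: Small brown glue bottle with a black tip, 33 mm in diameter, 102 mm high, on the table to the far right; origin at its underside. Bystander.

How it is judged:
At the end, for the whole second after the job is handed in: The tray stands flat on the board between the rails, its leading face within 6 mm of the stop bar, its centre within 12 mm of the lane's centre line, within about 7 degrees of straight, at rest, the stone still in it (x of tray in the frame of slideway between 0.114 and 0.124 m and y of tray in the frame of slideway between -0.012 and 0.012 m and angle between the x axis of tray and the x axis of slideway, either way round below 0.12 rad and angle between tray's own z axis and vertical below 0.05 rad and z of tray in the frame of slideway below 0.012 m and linear speed of tray below 0.01 m/s and horizontal distance between specimen and tray below 0.03 m); the robot touches nothing.
It fails at once if the tray touches a rail (contact force between tray and rail_left above 0.3 N or contact force between tray and rail_right above 0.3 N).
It fails at once if the robot touches a rail (contact force between any of the fingers, the arm and rail_left above 0.3 N or contact force between any of the fingers, the arm and rail_right above 0.3 N).
It fails at once if the tray is lifted or tipped (z of tray in the frame of slideway above 0.018 m or angle between tray's own z axis and vertical above 0.2 rad).
It fails at once if the robot touches or lifts the stone in the tray (contact force between any of the fingers, the arm and specimen above 0.3 N or height (world z) of specimen above 0.035 m).
It fails at once if a bystander (flat stone, loupe, glue bottle) is moved by more than 20 mm (distance of any of flat_stone, loupe, glue_bottle from where it was at the start of the episode above 0.02 m).
It also fails if it takes over 54 s, if anything falls off the work surface, if the arm or the gripper's body presses on something with over 40 N, if the wrist force passes 120 N, or if a joint passes its speed limit or range.

### The arm

A 6-joint arm with a two-finger parallel gripper is mounted at the origin on a cart in front of the work surface, level with it; the furniture and walls round the work are solid. World frame = base frame: x ahead of the robot, y to its left, z up, the work surface at z = 0. Lengths are in m, angles in rad, forces in N, time in s.
With the tool pointing down it reaches from about 0.3 to 0.825 m from the base axis. Payload 5.4 kg.
Tool frame: the origin (TCP) lies at the very end of the fingers, on their centre line; the grasp point (between the pads) lies manip.pinch_z behind it (manip.pinch_z is the distance from the TCP to the grasp point, in m); z points along the fingers, y is the line along which they close (so a half turn about z gives the same grasp; the last joint's range is limited). The gripper opens to 92 mm and grips with 3 to 60 N. Pads are 20 mm wide; open, the fingers measure 128 mm over their backs; the gripper's body (75 mm by 189 mm) begins 69 mm behind the grasp point.
Start: joints at [0.976, 0.158, 1.597, -0, 1.386, -0.21], TCP at [0.216, 0.533, 0.192] pointing down, gripper open.
Joint ranges: [-2.91, 2.91], [-0.94, 2.29], [0.18, 2.7], [-1.29, 4.43], [0.17, 2.64], [-3, 3]. Speed limits (rad/s): [2.57, 2.57, 3.14, 3.14, 3.14, 3.14].

### API

Orientations are given as a rotation vector (axis times angle).
In Python, from plant import manip, viewer, spotter gives the robot as it stands.
- The arm moves only by the tool apply_moves, never from a script. Its argument "deltas" is a list of rows, each a list of 7 numbers: the closure in counts, from 0 (fully open) to 255 (shut), then the shift along the world's x, y, z in m, then the turn, a rotation vector about the world's x, y, z in degrees. A call has 1 to 8 rows; each row is the pose to reach, as a shift and turn from the pose commanded when the call began; what a row does not reach only later rows make up. A row lasts 1/12 s, in which the tool goes at most 41.7 mm and 7.16 degrees, less where a joint would pass 70% of its speed; a pose out of reach is approached as far as the arm can. A call with a gripper value outside its range is refused whole. The fingers move at their own pace and stop on an object; the grip force is fixed at half the most. Time passes only in rows, so rows that repeat a pose let the fingers close. It gives the time, the measured TCP pose, the force, the opening and the grip force at its end, in the units of the state.
- manip.state(): the state, without advancing time (a new reading comes with each control period).
- viewer.get_image(name): name is "scene" or "side" or "wrist"; returns (picture, depth): 400x640x3 uint8, red, green, blue; 400x640 float32, m along the optical axis (not along the pixel's ray), 0 where there is no reading.
- viewer.camera_params(name): a dict with "fx", "fy", "cx", "cy" (pixels), "pose" (4x4, takes a point from camera to world coordinates). Camera axes: x right, y down, z forward; pixel columns grow to the right and rows downward; lengths in m; the calibration is good to about 2 mm. The wrist camera is an equidistant fisheye: a pixel r from the principal point sees the ray r / f radians off the axis. A picture is of the moment at which its call begins: read the wrist's pose just before it. camera_params takes no time and is no camera call; for the wrist camera it gives the pose at the moment of the call.
- manip.hand_in(): hands the job in; it is judged then, once.
Trained networks look in the newest picture that a camera, given by its name, has taken for a name from the list of things; names that differ only in an ending like _2 or _b are one class to them, and where a whole thing is asked for, a point or a joint stands for the part that bears it (a point fixed in the world has none). Each returns a list of dicts, best first, with "score" (0 to 1); they miss things now and then, are a little off and sometimes report something else, mostly with a low value. They report only what shows in the picture. A call takes as long as a camera call.
- spotter.boxes_of(query, camera): "bbox" ([left, top, right, bottom] in pixels, round what is visible of it).
- spotter.trace(query, camera): "pixels" (400x640 bool, what is visible of it) and "bbox" ([left, top, right, bottom] in pixels, round what is visible of it).
- spotter.place_of(query, camera): "xy" ([column, row] in pixels: a listed point, or the origin of a listed thing).
The state is a dict: "time_s": time; "joint_positions": joint angles; "dq": joint speeds; "effort": joint torques, N m; "position": TCP position; "tool_rot": TCP orientation; "contact_force": force on the tool from outside, world axes, zero at the start; "moment": the same for the moment, N m; "gripper_width": finger opening in m; "grip_force": force on a finger pad.
Only numpy, scipy, OpenCV 4.12 (cv2) and the standard library are available. Lean on these libraries where they do the work, as an engineer would, in place of code of your own. Each camera call takes 0.05 s, during which the arm holds its last target. There are 200 camera calls.

## Working session

There is one attempt and no reset: what is moved stays moved. The work goes in short steps, Python scripts to look and compute and a tool call to move; the robot and the scene stay as the last step left them, time stands still between calls to the robot, and variables do not carry over. Pictures are saved under pics/ and viewed, at most 10 in all, crops included, and the job is handed in when it is done.

Besides the shell and the picture viewer there is one more tool, called after "Emit:" in YAML: its name, and indented under it one key for each argument. apply_moves: Moves the arm, as the interface text tells. Its arguments: {"type":"object","properties":{"deltas":{"type":"array"}},"required":["deltas"]}

```bash
mkdir -p pics
cat > h.py <<'E'
import numpy as np, cv2
from plant import manip, viewer, spotter
def cloud(name):
    p=viewer.camera_params(name); im,d=viewer.get_image(name)
    v,u=np.mgrid[0:400,0:640]
    c=np.stack([(u-p['cx'])/p['fx']*d,(v-p['cy'])/p['fy']*d,d],-1)
    T=np.array(p['pose']); return im,d,c@T[:3,:3].T+T[:3,3]
def save(im,n): cv2.imwrite('pics/'+n,cv2.cvtColor(im,cv2.COLOR_RGB2BGR))
E
python3 - <<'E'
from h import *
np.set_printoptions(precision=4,suppress=True)
s=manip.state(); print(s['time_s'],s['position'],s['tool_rot'],s['gripper_width'],manip.pinch_z)
ims=[]
for n in ['scene','side']:
    im,d,P=cloud(n); ims.append(im); print(n,np.array(viewer.camera_params(n)['pose']))
    for q in ['slideway','rail_left','rail_right','stop_bar','tray','flat_stone','loupe']:
        r=spotter.trace(q,n)
        if not r: print(q,None); continue
        m=r[0]['pixels']&(d>0); X=P[m]
        (c,sz,a)=cv2.minAreaRect((X[:,:2]*1000).astype(np.float32))
        print(q,round(r[0]['score'],2),r[0]['bbox'],m.sum(),'rect',np.round(c,1),np.round(sz,1),round(a,1),'z',np.percentile(X[:,2],[5,50,95]))
    save(im,n+'0.png')
E
```

```text
0.0 [0.2155 0.5324 0.1907] [-0.6006 -3.0829  0.0027] 0.09214707766524226 0.0187
scene [[ 0.5514 -0.4425  0.7072 -0.0901]
 [-0.8342 -0.2819  0.4741 -0.4268]
 [-0.0104 -0.8513 -0.5245  0.5519]
 [ 0.      0.      0.      1.    ]]
slideway 0.75 [200.8, 187.5, 368.4, 263.9] 5855 rect [514.5  53.8] [451.5 237.7] 77.0 z [0.0049 0.0072 0.0199]
rail_left 0.84 [285.4, 199.5, 350.2, 224.6] 492 rect [580.8  25.2] [203.5  40.9] 84.1 z [0.0075 0.0172 0.0199]
rail_right 0.78 [256.8, 214.0, 329.1, 253.9] 536 rect [469.1  29.8] [198.4  14.9] 87.8 z [0.0097 0.0178 0.02  ]
stop_bar 0.49 [326.6, 221.1, 362.7, 255.3] 260 rect [516.  -81.7] [114.9  57.4] 21.1 z [0.0136 0.0301 0.0323]
tray 0.71 [282.6, 199.7, 351.9, 227.5] 465 rect [581.9  31.4] [187.9  30.7] 87.8 z [0.008  0.0173 0.0199]
flat_stone 0.6 [334.9, 191.8, 357.2, 211.0] 362 rect [666.7   6. ] [98.6 52.5] 26.7 z [-0.0006  0.0127  0.0151]
loupe 0.93 [259.1, 237.9, 281.8, 267.5] 544 rect [395.2  16.6] [41.5 41. ] 3.7 z [0.0036 0.0298 0.0392]
side [[-0.9986 -0.0417  0.0332  0.5575]
 [-0.0522  0.6357 -0.7701  0.6972]
 [ 0.011  -0.7708 -0.637   0.611 ]
 [ 0.      0.      0.      1.    ]]
slideway 0.66 [298.1, 175.4, 381.7, 304.5] 7324 rect [526.3  72.8] [417.5 173.8] 88.2 z [0.0053 0.0074 0.0203]
rail_left 0.6 [317.7, 185.6, 328.7, 238.9] 292 rect [578.2  26. ] [197.3  13.6] 88.2 z [0.0092 0.0188 0.0206]
rail_right 0.71 [361.7, 189.8, 372.4, 240.0] 255 rect [471.4  29.9] [196.9  11.8] 87.7 z [0.0168 0.0191 0.0209]
stop_bar 0.56 [326.8, 178.8, 370.1, 189.2] 386 rect [520.2 -81.4] [ 19.  114.7] 89.1 z [0.0105 0.0263 0.0323]
tray None
flat_stone 0.8 [276.9, 193.3, 309.2, 213.3] 365 rect [664.3 -14. ] [70.3 76.8] 5.3 z [-0.0008  0.0128  0.0154]
loupe 0.89 [386.8, 199.2, 406.3, 222.4] 380 rect [394.7  -6.3] [89.8 46.9] 73.9 z [-0.      0.0289  0.0393]
```

Run:
```python
from h import *
a=cv2.imread('pics/scene0.png')[150:300,160:420];b=cv2.imread('pics/side0.png')[160:320,250:450]
cv2.imwrite('pics/c0.png',np.vstack([cv2.resize(a,(520,300)),cv2.resize(b,(520,300),interpolation=cv2.INTER_CUBIC)[:,:520]]))
# clusters of points by height in tray zone
np.set_printoptions(precision=1,suppress=True)
for n in ['scene','side']:
    im,d,P=cloud(n)
    m=(d>0)&(P[...,2]>.030)&(P[...,2]<.062)&(P[...,0]>.42)&(P[...,0]<.65)&(P[...,1]>.06)&(P[...,1]<.3)
    X=P[m]*1000; print(n,len(X),X.min(0) if len(X) else 0,X.max(0) if len(X) else 0)
    t=X[X[:,2]>48]
    if len(t)>5: print(len(t),cv2.minAreaRect(t[:,:2].astype(np.float32)))
```

```text
scene 794 [506.7 173.4  30. ] [581.5 267.8  53.5]
207 ((544.0789184570312, 220.88485717773438), (92.87528991699219, 73.31543731689453), 88.84487915039062)
side 973 [513.2 172.6  30. ] [583.6 266.1  54.1]
314 ((547.7740478515625, 218.65589904785156), (93.09003448486328, 69.49629211425781), 88.34666442871094)
```

View pics/c0.png

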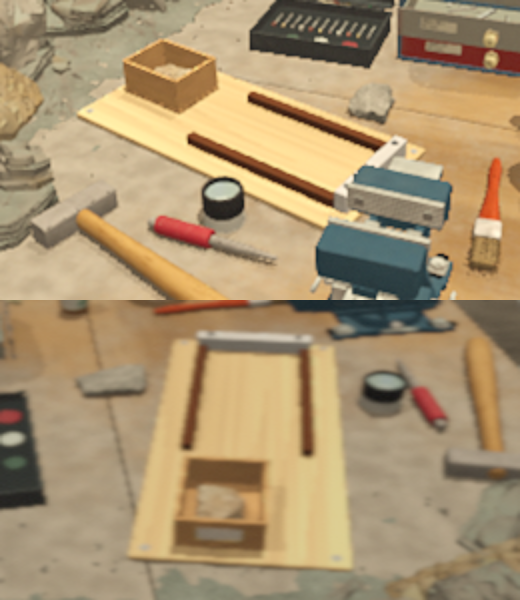

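The picture shows the tray on the apron, offset to the board's +y side, and the lane is clear. Next I'll fit the lane and tray frames.

```bash
cat >> h.py <<'E'
def line(X):
    vx,vy,x,y=cv2.fitLine(X.astype(np.float32),cv2.DIST_HUBER,0,.01,.01).ravel(); v=np.array([vx,vy]); v*=-np.sign(vy); return v,np.array([x,y])
def lane():
    R=[]
    for n in ['scene','side']:
        im,d,P=cloud(n)
        o=[]
        for q in ['rail_left','rail_right']:
            m=spotter.trace(q,n)[0]['pixels']&(d>0)&(P[...,2]>.0165)&(P[...,2]<.024); v,c=line(P[m][:,:2]*1000); o.append((v,P[m][:,:2].mean(0)*1000))
        R.append(o); print(n,[ (np.degrees(np.arctan2(v[0],-v[1])).round(2),c.round(1)) for v,c in o])
    return R
def tray(v,c0):
    for n in ['scene','side']:
        im,d,P=cloud(n); l=np.array([-v[1],v[0]])
        D=P[...,:2]*1000-c0; a=D@v; b=D@l
        m=(d>0)&(P[...,2]>.047)&(P[...,2]<.058)&(abs(b)<90)&(a>-290)&(a<120)
        X=np.stack([a[m],b[m]],1).astype(np.float32); r=cv2.minAreaRect(X); print(n,m.sum(),'lane frame along,lat',r)
E
python3 - <<'E'
from h import *
R=lane()
from scipy.spatial.transform import Rotation as Ro
print(Ro.from_rotvec(manip.state()['tool_rot']).as_matrix().round(3))
ang=np.mean([np.arctan2(v[0],-v[1]) for o in R for v,c in o]); v=np.array([np.sin(ang),-np.cos(ang)])
c=np.mean([c for o in R for _,c in o],0)
print(np.degrees(ang),c); tray(v,c)
E
```

```text
scene [(np.float32(-1.88), array([572.9,  26.1])), (np.float32(-1.89), array([467.8,  23.8]))]
side [(np.float32(-1.75), array([577.7,  34.8])), (np.float32(-2.53), array([472.8,  47.8]))]
[[-0.927  0.375 -0.   ]
 [ 0.375  0.927  0.   ]
 [ 0.     0.    -1.   ]]
-2.012989 [522.81249125  33.12048634]
scene 235 lane frame along,lat ((-217.1898956298828, 22.881317138671875), (89.27373504638672, 162.39039611816406), 78.84114837646484)
side 341 lane frame along,lat ((-216.14292907714844, 24.819011688232422), (87.22695922851562, 158.41458129882812), 78.10094451904297)
```

```bash
sed -i 's/abs(b)<90)&(a>-290)/abs(b-15)<55)\&(a>-245)/' h.py
python3 - <<'E'
from h import *
a=np.radians(-2.0); v=np.array([np.sin(a),-np.cos(a)])
tray(v,np.array([522.8,33.]))
print(manip.state()['time_s'],manip.state()['position'])
E
```

```text
scene 228 lane frame along,lat ((-187.98440551757812, 15.439264297485352), (73.02233123779297, 92.71697235107422), 89.67948150634766)
side 334 lane frame along,lat ((-186.1813507080078, 18.75571632385254), (92.53775787353516, 69.51546478271484), 0.7139527797698975)
1.4 [0.21586459 0.53294032 0.19171989]
```

Run:
```python
from h import *
for n in ['scene','side']:
    im,d,P=cloud(n)
    X=P[(d>0)]*1000
    for lo,hi in [(585,600),(600,615),(615,630),(630,645),(645,660),(660,700)]:
        m=(X[:,0]>lo)&(X[:,0]<hi)&(X[:,1]>130)&(X[:,1]<330); print(n,lo,m.sum(),X[m][:,2].max().round(0) if m.any() else '')
    m=(X[:,0]>450)&(X[:,0]<680)&(X[:,1]>-60)&(X[:,1]<360)&(X[:,2]>60); print('tall',m.sum(),X[m].min(0) if m.any() else '',X[m].max(0) if m.any() else '')
```

```text
scene 585 117 9.0
scene 600 118 56.0
scene 615 114 61.0
scene 630 155 1.0
scene 645 222 1.0
scene 660 795 60.0
tall 3 [617.33509718 325.66249186  60.64086235] [628.24282112 333.46593593  61.1340865 ]
side 585 579 58.0
side 600 586 55.0
side 615 548 62.0
side 630 573 62.0
side 645 568 3.0
side 660 1541 61.0
tall 13 [599.96861249 323.40444684  60.51365528] [661.39111498 357.15152095  62.82046506]
```

Emit:
apply_moves:
  deltas:
    - [172, 0.035, -0.03, 0, 0, 0, 7]
    - [172, 0.07, -0.06, 0, 0, 0, 14]
    - [172, 0.105, -0.09, 0, 0, 0, 20]
    - [172, 0.14, -0.12, 0, 0, 0, 20]
    - [172, 0.175, -0.145, 0, 0, 0, 20]
    - [172, 0.21, -0.17, 0, 0, 0, 20]
    - [172, 0.245, -0.2, 0, 0, 0, 20]
    - [172, 0.28, -0.23, 0, 0, 0, 20]

```text
time_s: 2.17
position: [0.4674, 0.3264, 0.1919]
tool_rot: [0.056, 3.141, 0.0]
contact_force: [0.2, 0.1, -0.2]
gripper_width: 0.0409
grip_force: 0.0
```

Emit:
apply_moves:
  deltas:
    - [172, 0.03, -0.022, 0, 0, 0, 0]
    - [172, 0.06, -0.043, 0, 0, 0, 0]
    - [172, 0.09, -0.065, 0, 0, 0, 0]
    - [172, 0.118, -0.086, 0, 0, 0, 0]
    - [172, 0.118, -0.086, -0.03, 0, 0, 0]
    - [172, 0.118, -0.086, -0.06, 0, 0, 0]
    - [172, 0.118, -0.086, -0.06, 0, 0, 0]
    - [172, 0.118, -0.086, -0.06, 0, 0, 0]

```text
time_s: 2.83
position: [0.5824, 0.2415, 0.1299]
tool_rot: [-0.056, -3.137, 0.002]
contact_force: [0.9, 1.7, 0.4]
gripper_width: 0.0301
grip_force: 0.0
```

Run:
```python
from h import *
print(manip.state()['position'],manip.state()['gripper_width'])
p=viewer.camera_params('wrist'); print(p)
a=viewer.get_image('wrist')[0]; b=viewer.get_image('side')[0]; 
save(np.vstack([cv2.resize(a,(480,300)),cv2.resize(b[140:300,220:476],(480,300))]),'w1.png')
```

```text
[0.58239129 0.24151282 0.12994396] 0.030121161165144187
{'fx': 309.70691628693146, 'fy': 309.70691628693146, 'cx': 317.41389831273653, 'cy': 205.02854845261837, 'pose': array([[ 3.51040777e-02,  9.62001399e-01,  2.70778531e-01,
         5.04828888e-01],
       [ 9.99383655e-01, -3.37596008e-02, -9.62283943e-03,
         2.44331480e-01],
       [-1.15809896e-04,  2.70949439e-01, -9.62593574e-01,
         3.23908559e-01],
       [ 0.00000000e+00,  0.00000000e+00,  0.00000000e+00,
         1.00000000e+00]])}
```

View pics/w1.png

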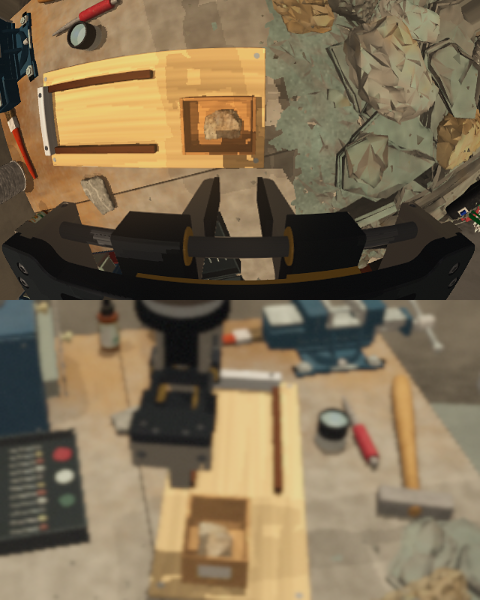

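```bash
cat >> h.py <<'E'
def wcloud():
    p=viewer.camera_params('wrist'); im,d=viewer.get_image('wrist')
    v,u=np.mgrid[0:400,0:640]; x=(u-p['cx'])/p['fx']; y=(v-p['cy'])/p['fy']; r=np.hypot(x,y)+1e-9
    k=np.tan(np.minimum(r,1.45))/r; T=np.array(p['pose'])
    return im,d,np.stack([x*k*d,y*k*d,d],-1)@T[:3,:3].T+T[:3,3]
def wmeas():
    im,d,P=wcloud(); o=[]
    for q in ['rail_left','rail_right']:
        r=spotter.trace(q,'wrist'); m=r[0]['pixels']&(d>0)&(P[...,2]>.0165)&(P[...,2]<.024)
        X=P[m]*1000; v,c=line(X[:,:2]); rc=cv2.minAreaRect(X[:,:2].astype(np.float32)); o.append((v,c)); print(q,r[0]['score'].__round__(2),m.sum(),np.degrees(np.arctan2(v[0],-v[1])).round(2),rc,X[:,2].mean())
    for q in ['tray','stop_bar']:
        r=spotter.trace(q,'wrist')
        if not r: print(q,None); continue
        M=r[0]['pixels']&(d>0); X=P[M]*1000; zt=np.percentile(X[:,2],97); X=X[X[:,2]>zt-5]
        print(q,round(r[0]['score'],2),len(X),zt,cv2.minAreaRect(X[:,:2].astype(np.float32)))
E
python3 - <<'E'
from h import *
wmeas()
E
```

```text
rail_left 0.88 1325 -1.83 ((575.6651000976562, 24.891624450683594), (199.2599334716797, 12.308524131774902), 88.08455657958984) 20.008498977495996
rail_right 0.75 1365 -1.81 ((470.2075500488281, 27.95734405517578), (199.00559997558594, 12.723283767700195), 88.08051300048828) 20.22116868061986
tray 0.95 1640 54.233703734421596 ((546.4695434570312, 218.27450561523438), (90.8411636352539, 70.57644653320312), 88.0446548461914)
stop_bar 0.57 766 33.44340512092628 ((520.0460815429688, -80.82342529296875), (17.08036231994629, 115.15142059326172), 88.70537567138672)
```

Emit:
apply_moves:
  deltas:
    - [172, 0.024, -0.025, 0, 0, 0, 0]
    - [172, 0.024, -0.025, 0, 0, 0, 0]
    - [172, 0.024, -0.025, -0.03, 0, 0, 0]
    - [172, 0.024, -0.025, -0.06, 0, 0, 0]
    - [172, 0.024, -0.025, -0.09, 0, 0, 0]
    - [172, 0.024, -0.025, -0.098, 0, 0, 0]
    - [172, 0.024, -0.025, -0.098, 0, 0, 0]
    - [172, 0.024, -0.025, -0.098, 0, 0, 0]

```text
time_s: 3.85
position: [0.6086, 0.2171, 0.0349]
tool_rot: [0.056, 3.14, 0.0]
contact_force: [0.8, -0.6, -0.0]
gripper_width: 0.0301
grip_force: 0.0
```

Emit:
apply_moves:
  deltas:
    - [172, -0.005, 0, -0.004, 0, 0, 0]
    - [172, -0.01, 0, -0.004, 0, 0, 0]
    - [172, -0.014, 0, -0.004, 0, 0, 0]
    - [172, -0.018, 0, -0.004, 0, 0, 0]
    - [172, -0.022, 0, -0.004, 0, 0, 0]
    - [172, -0.026, 0, -0.004, 0, 0, 0]
    - [172, -0.029, 0, -0.004, 0, 0, 0]
    - [172, -0.029, 0, -0.004, 0, 0, 0]

```text
time_s: 4.52
position: [0.579, 0.217, 0.0304]
tool_rot: [0.056, 3.14, 0.0]
contact_force: [0.1, 0.4, 4.0]
gripper_width: 0.0297
grip_force: 2.1
```

Run:
```python
from h import *
print(manip.state()['position'],manip.state()['contact_force']);wmeas()
```

```text
[0.57903504 0.21700415 0.03044936] [0.06501123 0.39272084 4.04878708]
rail_left 0.93 2258 -1.71 ((576.2944946289062, 24.584121704101562), (198.7419891357422, 13.155303001403809), 88.28279876708984) 19.972714250573176
rail_right 0.79 2398 -1.77 ((470.7463684082031, 28.838455200195312), (197.99935913085938, 12.336429595947266), 88.16045379638672) 20.255471639015934
tray 0.65 3509 54.08583187296955 ((546.4421997070312, 218.2808380126953), (90.7332534790039, 70.4826431274414), 88.14576721191406)
stop_bar 0.6 1128 33.14838423149859 ((520.22998046875, -80.93540954589844), (19.20805549621582, 116.83446502685547), 88.01055908203125)
```

Run:
```python
from h import *
a=viewer.get_image('wrist')[0]; b=viewer.get_image('side')[0]; 
save(np.vstack([cv2.resize(a[100:350,200:520],(480,300)),cv2.resize(b[200:310,250:426],(480,300))]),'w2.png')
```

```text
(no output)
```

View pics/w2.png

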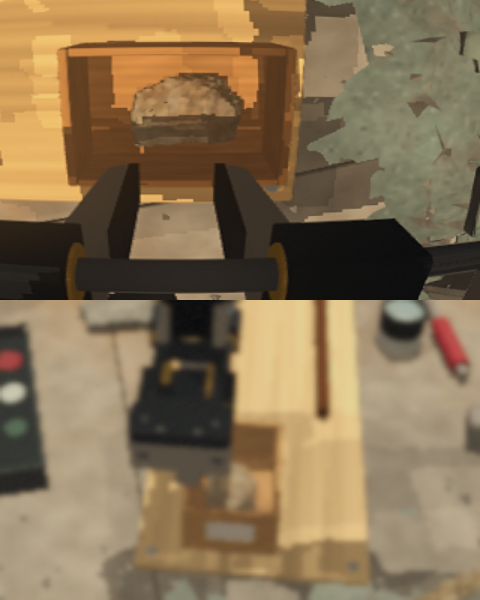

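Run:
```python
from h import *
np.set_printoptions(precision=1,suppress=True,linewidth=160)
im,d,P=wcloud()
# wrist: column profile through left finger & gap
for u in [285,320,350]:
    print(u); print(np.c_[np.arange(190,300,6),P[190:300:6,u]*1000].tolist() if 0 else np.array2string(np.c_[np.arange(190,300,6),P[190:300:6,u]*1000]))
i2,d2,Q=cloud('scene'); X=Q[d2>0]*1000
m=(X[:,0]>560)&(X[:,0]<600)&(X[:,1]>175)&(X[:,1]<260)&(X[:,2]>20)&(X[:,2]<110); print('scene',np.array2string(X[m][np.argsort(X[m][:,2])][::6]))
```

```text
285
[[190.  549.6 195.1  11.3]
 [196.  553.9 194.9  11.8]
 [202.  558.3 194.7  11.8]
 [208.  562.9 194.3  11.4]
 [214.  567.1 194.1  12.1]
 [220.  571.5 193.9  12.6]
 [226.  576.3 193.5  12.1]
 [232.  576.4 194.7  24.1]
 [238.  567.5 198.6  57.5]
 [244.  567.6 199.4  66.3]
 [250.  567.8 200.1  73.9]
 [256.  567.9 200.9  81.4]
 [262.  568.1 201.5  87.8]
 [268.  568.  202.1  94.4]
 [274.  568.2 202.6 100. ]
 [280.  570.6 202.5 101.4]
 [286.  573.4 202.4 102. ]
 [292.  576.3 202.2 102.6]
 [298.  578.7 202.1 104. ]]
320
[[190.  544.5 219.9  37.2]
 [196.  548.7 219.7  35.5]
 [202.  552.8 219.6  34.8]
 [208.  557.4 219.5  32.9]
 [214.  561.8 219.3  31.6]
 [220.  572.4 219.2  12.4]
 [226.  577.2 219.   11.9]
 [232.  577.6 218.9  23.2]
 [238.  577.5 218.8  34.4]
 [244.  577.1 218.7  45.4]
 [250.  577.7 218.6  53.3]
 [256.  602.6 218.2   9.4]
 [262.  607.2 218.1  10.4]
 [268.  617.5 217.8   0.6]
 [274.  623.5 217.6  -0.2]
 [280.  629.3 217.5  -0.3]
 [286.  634.4 217.3   1. ]
 [292.  640.9 217.1   0.1]
 [298.  646.9 216.9   0.2]]
350
[[190.  545.9 238.8  33.9]
 [196.  549.7 238.8  34. ]
 [202.
[... 2070 characters left out ...]
 85. ]
 [567.4 206.2  85.3]
 [582.3 190.6  85.8]
 [566.9 202.4  86.6]
 [587.7 236.7  87.2]
 [570.7 189.9  88.4]
 [573.  191.7  89.5]
 [580.3 188.5  90. ]
 [569.2 191.3  91.3]
 [566.9 192.5  92. ]
 [568.  247.6  92.6]
 [580.  187.9  92.9]
 [568.1 244.3  93.5]
 [584.5 236.2  94.2]
 [567.4 189.4  95.3]
 [568.5 234.5  96. ]
 [572.8 235.1  96.7]
 [575.1 237.   97.9]
 [568.1 246.9  98.2]
 [566.7 197.7  98.6]
 [566.2 203.4 100. ]
 [566.7 248.4 101.1]
 [584.9 188.1 101.4]
 [585.1 235.7 102.2]
 [581.6 188.3 102.8]
 [569.2 234.  103.9]
 [567.3 245.1 104.4]
 [567.9 191.7 105. ]
 [565.3 192.5 106. ]
 [585.2 187.8 106.7]
 [565.9 243.3 108.1]
 [580.  189.4 108.5]
 [576.3 233.3 109.1]
 [581.1 234.4 109.6]]
```

The fingers sit at x 567–587 directly above the +x wall (wall at 578–582), and the tray hasn't moved. So the tips are riding on the rim, and the reported z looks about 24 mm too low. I'll back off and check the tip height in free space.

Emit:
apply_moves:
  deltas:
    - [172, 0, 0, 0.02, 0, 0, 0]
    - [172, 0, 0, 0.04, 0, 0, 0]
    - [172, 0.02, 0, 0.04, 0, 0, 0]
    - [172, 0.04, 0, 0.04, 0, 0, 0]
    - [172, 0.04, 0, 0.04, 0, 0, 0]
    - [172, 0.04, 0, 0.04, 0, 0, 0]

```text
time_s: 5.47
position: [0.6187, 0.2166, 0.0689]
tool_rot: [-0.057, -3.139, 0.0]
contact_force: [0.4, -0.4, -0.0]
gripper_width: 0.0302
grip_force: 0.0
```

```bash
cat >> h.py <<'E'
def tips():
    s=manip.state(); t=np.array(s['position'])*1000; print('tcp',t.round(1),'F',np.round(s['contact_force'],1),'w',s['gripper_width'],s['time_s'])
    for n in ['wrist','scene','side']:
        im,d,P=wcloud() if n=='wrist' else cloud(n); X=P[d>0]*1000
        m=(abs(X[:,0]-t[0])<18)&(abs(X[:,1]-t[1])<45)&(X[:,2]>18)&(X[:,2]<130); X=X[m]
        if len(X)>10: 
            L=X[X[:,2]<X[:,2].min()+15]; print(n,len(X),'zmin',np.sort(X[:,2])[[0,3,8]].round(1),'x',L[:,0].min().round(),L[:,0].max().round(),'y',L[:,1].min().round(),L[:,1].max().round())
E
python3 - <<'E'
from h import *
tips()
E
```

```text
tcp [618.7 216.6  68.9] F [ 0.4 -0.4 -0. ] w 0.030198584744399327 5.4667
wrist 1835 zmin [91.3 91.8 92.1] x 607.0 629.0 y 189.0 245.0
scene 275 zmin [89.8 91.4 91.8] x 605.0 626.0 y 191.0 249.0
side 75 zmin [90.7 95.7 97.5] x 609.0 628.0 y 238.0 247.0
```

Confirmed: the real fingertips are about 22.5 mm above the reported TCP, and x and y agree. I'll command a reported z of about 0.008 so the tips are at 30 mm.

Emit:
apply_moves:
  deltas:
    - [172, 0, 0, -0.02, 0, 0, 0]
    - [172, 0, 0, -0.04, 0, 0, 0]
    - [172, 0, 0, -0.054, 0, 0, 0]
    - [172, 0, 0, -0.06, 0, 0, 0]
    - [172, 0, 0, -0.06, 0, 0, 0]
    - [172, 0, 0, -0.06, 0, 0, 0]

```text
time_s: 6.12
position: [0.6188, 0.217, 0.0099]
tool_rot: [-0.056, -3.141, 0.0]
contact_force: [0.1, -0.1, -0.9]
gripper_width: 0.0296
grip_force: 0.0
```

Run:
```python
from h import *
tips(); wmeas()
```

```text
tcp [618.8 217.    9.9] F [ 0.1 -0.1 -0.9] w 0.029594109862621766 6.1167
wrist 5943 zmin [32.2 33.  33.4] x 607.0 629.0 y 189.0 245.0
scene 597 zmin [31.2 32.9 34.5] x 605.0 629.0 y 191.0 248.0
side 55 zmin [33.4 37.7 40.3] x 611.0 630.0 y 236.0 246.0
rail_left 0.61 2615 -1.97 ((576.4732666015625, 24.297561645507812), (199.62086486816406, 13.06486988067627), 88.18978118896484) 20.099292771412433
rail_right 0.26 86 -52.69 ((713.3419189453125, -175.3110809326172), (28.142333984375, 9.29079818725586), 44.06533432006836) 20.114217084582318
tray 0.92 5294 54.21216869769601 ((546.4332275390625, 218.32730102539062), (90.82769775390625, 70.4200668334961), 88.13418579101562)
stop_bar 0.63 148 27.70766957133654 ((557.735595703125, -75.05631256103516), (6.406787395477295, 43.47126007080078), 85.72980499267578)
```

Emit:
apply_moves:
  deltas:
    - [172, -0.008, 0, 0, 0, 0, 0]
    - [172, -0.016, 0, 0, 0, 0, 0]
    - [172, -0.022, 0, 0, 0, 0, 0]
    - [172, -0.026, 0, 0, 0, 0, 0]
    - [172, -0.029, 0, 0, 0, 0, 0]
    - [172, -0.032, 0, 0, 0, 0, 0]
    - [172, -0.035, 0, 0, 0, 0, 0]
    - [172, -0.035, 0, 0, 0, 0, 0]

```text
time_s: 7.18
position: [0.5836, 0.2169, 0.0098]
tool_rot: [-0.056, -3.141, 0.0]
contact_force: [-0.2, 0.4, 0.7]
gripper_width: 0.0299
grip_force: 0.0
```

Run:
```python
from h import *
tips(); wmeas()
```

```text
tcp [583.6 216.9   9.8] F [-0.2  0.4  0.7] w 0.029938475731568173 7.1833
wrist 9644 zmin [18.  18.  18.1] x 566.0 584.0 y 176.0 259.0
scene 764 zmin [18.  19.  19.6] x 566.0 572.0 y 175.0 262.0
side 86 zmin [19.6 21.6 30.3] x 567.0 574.0 y 241.0 262.0
rail_left 0.9 2480 -1.77 ((575.9146118164062, 23.949378967285156), (199.972412109375, 12.928231239318848), 88.0004653930664) 19.987656194599666Traceback (most recent call last):
  File "<stdin>", line 2, in <module>
  File "h.py", line 35, in wmeas
    X=P[m]*1000; v,c=line(X[:,:2]); rc=cv2.minAreaRect(X[:,:2].astype(np.float32)); o.append((v,c)); print(q,r[0]['score'].__round__(2),m.sum(),np.degrees(np.arctan2(v[0],-v[1])).round(2),rc,X[:,2].mean())
                     ~~~~^^^^^^^^^
  File "h.py", line 10, in line
    vx,vy,x,y=cv2.fitLine(X.astype(np.float32),cv2.DIST_HUBER,0,.01,.01).ravel(); v=np.array([vx,vy]); v*=-np.sign(vy); return v,np.array([x,y])
              ~~~~~~~~~~~^^^^^^^^^^^^^^^^^^^^^^^^^^^^^^^^^^^^^^^^^^^^^^^
cv2.error: OpenCV(4.12.0) /io/opencv/modules/imgproc/src/linefit.cpp:50: error: (-215:Assertion failed) count > 0 in function 'fitLine2D_wods'
```

Emit:
apply_moves:
  deltas:
    - [172, -0.003, 0, 0, 0, 0, 0]
    - [172, -0.006, 0, 0, 0, 0, 0]
    - [172, -0.009, 0, 0, 0, 0, 0]
    - [172, -0.009, 0, 0, 0, 0, 0]

```text
time_s: 7.82
position: [0.5745, 0.2169, 0.0097]
tool_rot: [-0.056, -3.141, 0.0]
contact_force: [0.5, 0.1, -0.8]
gripper_width: 0.03
grip_force: 0.4
```

```bash
sed -i "s/        X=P\[m\]\*1000; v,c=line/        if m.sum()<500: print(q,'poor'); continue\n        X=P[m]*1000; v,c=line/" h.py
python3 - <<'E'
from h import *
print(manip.state()['position'],manip.state()['contact_force']); wmeas()
E
```

```text
[0.57446403 0.21691637 0.00973791] [ 0.45858606  0.14548826 -0.78750789]
rail_left 0.83 2388 -1.8 ((576.2021484375, 24.355125427246094), (199.7120819091797, 12.877922058105469), 88.12934112548828) 19.94319652996029
rail_right 0.79 2754 -1.78 ((470.6415100097656, 26.66828155517578), (202.69058227539062, 12.558440208435059), 88.15234375) 20.189455212133016
tray 0.78 5235 54.13995940616825 ((529.1162109375, 218.3509979248047), (90.73392486572266, 71.17460632324219), 88.01260375976562)
stop_bar 0.58 374 32.64794824520301 ((546.8169555664062, -80.05655670166016), (15.911903381347656, 63.052120208740234), 84.25489044189453)
```

Emit:
apply_moves:
  deltas:
    - [172, 0.01, 0, 0, 0, 0, 0]
    - [172, 0.03, 0, 0, 0, 0, 0]
    - [172, 0.035, 0, 0.03, 0, 0, 0]
    - [172, 0.035, 0, 0.06, 0, 0, 0]
    - [172, 0.035, 0, 0.09, 0, 0, 0]
    - [172, 0.035, 0, 0.11, 0, 0, 0]
    - [172, 0.035, 0, 0.11, 0, 0, 0]

```text
time_s: 8.65
position: [0.6136, 0.2175, 0.1257]
tool_rot: [0.056, 3.132, 0.003]
contact_force: [0.6, 0.9, 0.3]
gripper_width: 0.0299
grip_force: 0.0
```

Run:
```python
from h import *
s=manip.state(); print(np.round(s['joint_positions'],2),s['position'])
for n in ['scene','side']:
    im,d,P=cloud(n); X=P[d>0]*1000
    for lo in range(265,345,10):
        m=(X[:,0]>430)&(X[:,0]<630)&(X[:,1]>lo)&(X[:,1]<lo+10)&(X[:,2]<120); c=(m)&(abs(X[:,0]-531)<50); print(n,lo,m.sum(),X[m][:,2].max().round() if m.any() else '',c.sum(),X[c][:,2].max().round() if c.any() else '')
wmeas()
```

```text
[ 0.16  0.4   1.44  0.    1.29 -1.38] [0.61355124 0.21751633 0.12570985]
scene 265 136 53.0 69 53.0
scene 275 78 9.0 22 8.0
scene 285 38 6.0 6 2.0
scene 295 84 5.0 31 3.0
scene 305 148 38.0 45 38.0
scene 315 166 56.0 85 50.0
scene 325 181 61.0 80 56.0
scene 335 202 7.0 95 7.0
side 265 469 53.0 252 53.0
side 275 607 10.0 329 10.0
side 285 433 5.0 220 3.0
side 295 454 7.0 236 5.0
side 305 474 57.0 233 50.0
side 315 441 56.0 250 52.0
side 325 361 63.0 215 52.0
side 335 328 44.0 202 8.0
rail_left 0.6 1625 -1.86 ((575.8800048828125, 24.309463500976562), (199.7327117919922, 13.040096282958984), 87.96202850341797) 20.12190749479053Traceback (most recent call last):
  File "<stdin>", line 7, in <module>
  File "h.py", line 34, in wmeas
    r=spotter.trace(q,'wrist'); m=r[0]['pixels']&(d>0)&(P[...,2]>.0165)&(P[...,2]<.024)
                                  ~^^^
IndexError: list index out of range
```

Run:
```python
from h import *
for n in ['scene','side','wrist']:
    im,d,P=cloud(n) if n!='wrist' else wcloud(); m=(d>0)&(P[...,0]>.43)&(P[...,0]<.64)&(P[...,1]>.285)&(P[...,1]<.36)&(P[...,2]>.02)&(P[...,2]<.13)
    X=P[m]*1000; v,u=np.nonzero(m); print(n,len(X))
    for a in range(430,640,30):
        c=(X[:,0]>=a)&(X[:,0]<a+30)
        if c.any(): print(a,c.sum(),'y',X[c][:,1].min().round(),X[c][:,1].max().round(),'z',X[c][:,2].min().round(),X[c][:,2].max().round(),'px',u[c].min(),u[c].max(),v[c].min(),v[c].max())
    if n=='side': A=im
    if n=='wrist': B=im
    if n=='scene': C=im
save(np.hstack([np.vstack([cv2.resize(A[200:400,240:480],(400,300)),cv2.resize(C[150:270,150:310],(400,300))]),cv2.resize(B[:,320:],(400,600))]),'w3.png')
```

```text
scene 15
430 2 y 326.0 326.0 z 35.0 38.0 px 178 178 193 194
490 2 y 313.0 314.0 z 36.0 36.0 px 208 209 180 180
520 2 y 319.0 323.0 z 48.0 50.0 px 208 209 173 173
580 5 y 316.0 336.0 z 56.0 59.0 px 221 233 157 161
610 4 y 317.0 331.0 z 55.0 62.0 px 230 235 153 158
side 49
430 17 y 323.0 337.0 z 37.0 48.0 px 397 400 312 318
490 3 y 309.0 311.0 z 36.0 38.0 px 349 350 304 305
520 7 y 315.0 324.0 z 48.0 51.0 px 342 345 302 307
580 8 y 326.0 332.0 z 57.0 61.0 px 303 314 303 305
610 14 y 312.0 333.0 z 54.0 64.0 px 285 297 297 305
wrist 234
430 96 y 317.0 355.0 z 33.0 48.0 px 419 460 12 17
490 16 y 308.0 312.0 z 37.0 40.0 px 416 420 102 106
520 33 y 315.0 326.0 z 49.0 53.0 px 428 439 114 122
550 1 y 325.0 325.0 z 56.0 56.0 px 439 439 165 165
580 34 y 324.0 332.0 z 57.0 63.0 px 438 447 178 201
610 54 y 312.0 334.0 z 54.0 64.0 px 424 447 213 236
```

View pics/w3.png

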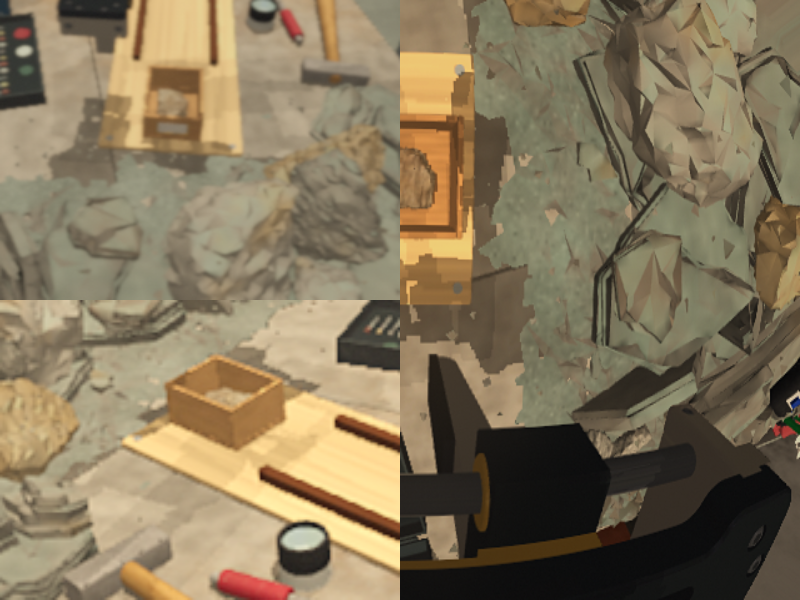

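Run:
```python
from h import *
for n in ['scene','side','wrist']:
    im,d,P=cloud(n) if n!='wrist' else wcloud(); X=P[d>0]*1000
    for lo in range(320,460,20):
        m=(X[:,0]>430)&(X[:,0]<640)&(X[:,1]>lo)&(X[:,1]<lo+20)&(X[:,2]<300)
        if n=='wrist': m&=X[:,2]<120
        if m.any(): print(n,lo,m.sum(),np.sort(X[m][:,2])[-3:].round())
```

```text
scene 320 384 [60. 60. 61.]
scene 340 400 [8. 8. 9.]
scene 360 430 [100. 101. 102.]
scene 380 1378 [127. 127. 130.]
scene 400 771 [134. 134. 135.]
scene 420 607 [132. 132. 133.]
scene 440 377 [121. 122. 124.]
side 320 767 [63. 63. 63.]
side 340 511 [ 9.  9. 10.]
side 360 283 [100. 104. 105.]
side 380 806 [130. 130. 130.]
side 400 1291 [136. 136. 136.]
side 420 1973 [134. 134. 134.]
side 440 2317 [127. 127. 128.]
wrist 320 3670 [64. 64. 64.]
wrist 340 3332 [45. 45. 46.]
wrist 360 4438 [111. 111. 112.]
wrist 380 9047 [120. 120. 120.]
wrist 400 4302 [120. 120. 120.]
wrist 420 2874 [120. 120. 120.]
wrist 440 1691 [120. 120. 120.]
```

Emit:
apply_moves:
  deltas:
    - [172, -0.01, 0.01, 0.02, 0, 0, -7]
    - [172, -0.02, 0.02, 0.03, 0, 0, -14]
    - [172, -0.03, 0.03, 0.03, 0, 0, -21]
    - [172, -0.04, 0.04, 0.03, 0, 0, -28]
    - [172, -0.05, 0.05, 0.03, 0, 0, -35]
    - [172, -0.06, 0.06, 0.03, 0, 0, -42]
    - [172, -0.07, 0.065, 0.03, 0, 0, -49]
    - [172, -0.082, 0.0695, 0.03, 0, 0, -56]

```text
time_s: 9.87
position: [0.5276, 0.2869, 0.1496]
tool_rot: [1.532, 2.743, 0.0]
contact_force: [0.1, 0.3, 0.2]
gripper_width: 0.0297
grip_force: 0.0
```

Emit:
apply_moves:
  deltas:
    - [172, 0, 0, 0, 0, 0, -7]
    - [172, 0, 0, 0, 0, 0, -14]
    - [172, 0, 0, 0, 0, 0, -21]
    - [172, 0, 0, 0, 0, 0, -28]
    - [172, 0, 0, 0, 0, 0, -33.8]
    - [172, 0, 0, 0, 0, 0, -33.8]
    - [172, 0, 0, 0, 0, 0, -33.8]

```text
time_s: 10.45
position: [0.5279, 0.2864, 0.1496]
tool_rot: [-2.254, -2.189, 0.0]
contact_force: [-0.0, 0.7, -0.7]
gripper_width: 0.0299
grip_force: 0.0
```

Run:
```python
from h import *
tips()
from scipy.spatial.transform import Rotation as Ro
print(Ro.from_rotvec(manip.state()['tool_rot']).as_matrix().round(3))
c=np.array([523.1,26.]); a=np.radians(-1.83); tray(np.array([np.sin(a),-np.cos(a)]),c)
```

```text
tcp [527.9 286.4 149.6] F [-0.   0.7 -0.7] w 0.02992669153165188 10.45
wrist 700 zmin [18.1 18.4 19.1] x 510.0 546.0 y 241.0 266.0
scene 119 zmin [18.5 20.6 22.3] x 520.0 545.0 y 243.0 265.0
side 240 zmin [18.  20.1 21.2] x 511.0 546.0 y 242.0 267.0
[[ 0.03  1.   -0.  ]
 [ 1.   -0.03 -0.  ]
 [-0.   -0.   -1.  ]]
scene 238 lane frame along,lat ((-195.02325439453125, -2.8191566467285156), (72.39496612548828, 95.77972412109375), 88.34674072265625)
side 295 lane frame along,lat ((-192.75045776367188, 0.9745140075683594), (68.92040252685547, 92.1928482055664), 89.9746322631836)
```

Emit:
apply_moves:
  deltas:
    - [172, 0.0035, 0, -0.03, 0, 0, 0]
    - [172, 0.0035, 0, -0.06, 0, 0, 0]
    - [172, 0.0035, 0, -0.09, 0, 0, 0]
    - [172, 0.0035, 0, -0.11, 0, 0, 0]
    - [172, 0.0035, 0, -0.13, 0, 0, 0]
    - [172, 0.0035, 0, -0.14, 0, 0, 0]
    - [172, 0.0035, 0, -0.14, 0, 0, 0]
    - [172, 0.0035, 0, -0.14, 0, 0, 0]

```text
time_s: 11.37
position: [0.5316, 0.2864, 0.01]
tool_rot: [-2.257, -2.186, 0.0]
contact_force: [0.3, 0.7, -0.1]
gripper_width: 0.0298
grip_force: 0.0
```

Run:
```python
from h import *
tips()
try: wmeas()
except Exception as e: print(e)
```

```text
tcp [531.6 286.4  10. ] F [ 0.3  0.7 -0.1] w 0.029803854789228812 11.3667
wrist 4086 zmin [18.  18.1 18.2] x 514.0 549.0 y 241.0 297.0
scene 331 zmin [18.3 19.5 21.3] x 521.0 549.0 y 242.0 265.0
side 322 zmin [18.4 19.7 21. ] x 517.0 546.0 y 241.0 266.0
list index out of range
```

Emit:
apply_moves:
  deltas:
    - [172, -0.0002, -0.006, 0, 0, 0, 0]
    - [172, -0.0004, -0.011, 0, 0, 0, 0]
    - [172, -0.0005, -0.015, 0, 0, 0, 0]
    - [172, -0.0007, -0.021, 0, 0, 0, 0]
    - [172, -0.0009, -0.028, 0, 0, 0, 0]
    - [172, -0.0011, -0.036, 0, 0, 0, 0]
    - [172, -0.0014, -0.043, 0, 0, 0, 0]
    - [172, -0.0016, -0.049, 0, 0, 0, 0]

```text
time_s: 12.28
position: [0.5302, 0.2368, 0.0101]
tool_rot: [2.257, 2.185, 0.001]
contact_force: [1.3, 4.9, 3.2]
gripper_width: 0.0299
grip_force: 2.1
```

```bash
cat >> h.py <<'E'
def chk():
    s=manip.state(); print(np.round(s['position'],4),np.round(s['contact_force'],1),s['time_s'])
    im,d,P=wcloud(); X=P[d>0]*1000; t=np.array(s['position'])*1000
    # rim in front of fingers
    m=(X[:,2]>47)&(X[:,2]<58)&(abs(X[:,0]-t[0])<60)&(X[:,1]<t[1]-8)&(X[:,1]>t[1]-115); print('wrist',m.sum(),cv2.minAreaRect(X[m][:,:2].astype(np.float32)) if m.sum()>9 else '')
    for n in ['scene','side']:
        im,d,P=cloud(n); X=P[d>0]*1000
        m=(X[:,2]>47)&(X[:,2]<58)&(abs(X[:,0]-t[0])<60)&(X[:,1]<t[1]-13)&(X[:,1]>t[1]-115); print(n,m.sum(),cv2.minAreaRect(X[m][:,:2].astype(np.float32)) if m.sum()>9 else '')
        o=[]
E
python3 - <<'E'
from h import *
chk()
E
```

```text
[0.5302 0.2368 0.0101] [1.3 4.9 3.2] 12.2833
wrist 728 ((528.5068969726562, 188.73231506347656), (80.5206298828125, 66.42738342285156), 87.71770477294922)
scene 209 ((525.060546875, 180.54937744140625), (87.6541976928711, 72.3945083618164), 88.67182922363281)
side 19 ((544.6886596679688, 221.36126708984375), (18.030364990234375, 50.518768310546875), 67.27572631835938)
```

Emit:
apply_moves:
  deltas:
    - [172, -0.0002, -0.005, 0, 0, 0, 0]
    - [172, -0.0004, -0.012, 0, 0, 0, 0]
    - [172, -0.0006, -0.02, 0, 0, 0, 0]
    - [172, -0.0009, -0.028, 0, 0, 0, 0]
    - [172, -0.0011, -0.036, 0, 0, 0, 0]
    - [172, -0.0014, -0.044, 0, 0, 0, 0]
    - [172, -0.0016, -0.051, 0, 0, 0, 0]
    - [172, -0.0018, -0.056, 0, 0, 0, 0]

```text
time_s: 13.1
position: [0.5279, 0.1802, 0.0095]
tool_rot: [-2.258, -2.184, 0.001]
contact_force: [-0.1, 2.0, -1.7]
gripper_width: 0.03
grip_force: 0.9
```

Run:
```python
from h import *
chk()
```

```text
[0.5279 0.1802 0.0095] [-0.1  2.  -1.7] 13.1
wrist 712 ((526.1547241210938, 132.44703674316406), (79.59552764892578, 66.09878540039062), 87.73045349121094)
scene 220 ((524.3556518554688, 124.68492126464844), (87.6526107788086, 72.99017333984375), 87.66910552978516)
side 16 ((530.4404907226562, 163.29249572753906), (17.794065475463867, 71.64389038085938), 74.22974395751953)
```

Emit:
apply_moves:
  deltas:
    - [172, -0.0001, -0.006, 0, 0, 0, 0]
    - [172, -0.0003, -0.015, 0, 0, 0, 0]
    - [172, -0.0006, -0.025, 0, 0, 0, 0]
    - [172, -0.0009, -0.035, 0, 0, 0, 0]
    - [172, -0.0012, -0.045, 0, 0, 0, 0]
    - [172, -0.0015, -0.055, 0, 0, 0, 0]
    - [172, -0.0018, -0.064, 0, 0, 0, 0]
    - [172, -0.002, -0.07, 0, 0, 0, 0]

```text
time_s: 13.92
position: [0.5263, 0.1101, 0.01]
tool_rot: [2.258, 2.184, 0.001]
contact_force: [0.8, 4.1, 2.8]
gripper_width: 0.0299
grip_force: 2.0
```

Run:
```python
from h import *
chk()
```

```text
[0.5263 0.1101 0.01  ] [0.8 4.1 2.8] 13.9167
wrist 732 ((524.44677734375, 61.617958068847656), (81.98408508300781, 66.40764617919922), 87.63334655761719)
scene 239 ((521.3900146484375, 53.860687255859375), (86.35868835449219, 73.24673461914062), 89.39100646972656)
side 48 ((532.6480102539062, 54.054962158203125), (90.78907775878906, 52.07760238647461), 82.27386474609375)
```

Emit:
apply_moves:
  deltas:
    - [172, -0.0002, -0.006, 0, 0, 0, 0]
    - [172, -0.0005, -0.015, 0, 0, 0, 0]
    - [172, -0.0008, -0.025, 0, 0, 0, 0]
    - [172, -0.0011, -0.035, 0, 0, 0, 0]
    - [172, -0.0014, -0.045, 0, 0, 0, 0]
    - [172, -0.0018, -0.055, 0, 0, 0, 0]
    - [172, -0.002, -0.063, 0, 0, 0, 0]
    - [172, -0.0022, -0.069, 0, 0, 0, 0]

```text
time_s: 14.73
position: [0.5237, 0.0411, 0.0096]
tool_rot: [-2.258, -2.184, 0.001]
contact_force: [0.7, 1.4, -0.9]
gripper_width: 0.03
grip_force: 0.9
```

Run:
```python
from h import *
chk()
r=spotter.trace('stop_bar','scene'); im,d,P=cloud('scene'); X=P[r[0]['pixels']&(d>0)]*1000; print(r[0]['score'],cv2.minAreaRect(X[X[:,2]>25][:,:2].astype(np.float32)))
```

```text
[0.5237 0.0411 0.0096] [ 0.7  1.4 -0.9] 14.7333
wrist 719 ((520.675537109375, -7.383335113525391), (80.95384216308594, 66.07450103759766), 89.61315155029297)
scene 270 ((520.8357543945312, -14.416481018066406), (87.31787109375, 73.05168914794922), 87.63603210449219)
side 41 ((531.1648559570312, -15.243850708007812), (95.61386108398438, 43.785667419433594), 77.53617095947266)
0.54 ((515.7520751953125, -82.82622528076172), (111.16435241699219, 54.73344039916992), 21.39747428894043)
```

Emit:
apply_moves:
  deltas:
    - [172, 0, -0.002, 0, 0, 0, 0]
    - [172, -0.0001, -0.004, 0, 0, 0, 0]
    - [172, -0.0002, -0.006, 0, 0, 0, 0]
    - [172, -0.0003, -0.008, 0, 0, 0, 0]
    - [172, -0.0003, -0.01, 0, 0, 0, 0]
    - [172, -0.0004, -0.012, 0, 0, 0, 0]
    - [172, -0.0004, -0.013, 0, 0, 0, 0]
    - [172, -0.0004, -0.013, 0, 0, 0, 0]

```text
time_s: 15.65
position: [0.5236, 0.0291, 0.0098]
tool_rot: [2.257, 2.185, 0.0]
contact_force: [0.1, 2.0, 2.2]
gripper_width: 0.0298
grip_force: 1.3
```

Emit:
apply_moves:
  deltas:
    - [172, 0, -0.001, 0, 0, 0, 0]
    - [172, 0, -0.0015, 0, 0, 0, 0]

```text
time_s: 15.82
position: [0.5236, 0.0279, 0.0098]
tool_rot: [-2.257, -2.185, -0.001]
contact_force: [-0.4, 3.3, 2.6]
gripper_width: 0.0299
grip_force: 2.1
```

Run:
```python
from h import *
chk()
```

```text
[0.5236 0.0279 0.0098] [-0.4  3.3  2.6] 15.8167
wrist 726 ((520.8170166015625, -20.08858871459961), (79.51573181152344, 66.19062805175781), 89.51138305664062)
scene 257 ((520.4744873046875, -28.15072250366211), (83.14244842529297, 73.1206283569336), 88.84502410888672)
side 28 ((532.4088745117188, -28.720191955566406), (93.9423828125, 49.103336334228516), 78.7920150756836)
```

No stop contact yet. I'll continue in 1 mm steps.

Emit:
apply_moves:
  deltas:
    - [172, 0, -0.001, 0, 0, 0, 0]
    - [172, 0, -0.002, 0, 0, 0, 0]
    - [172, 0, -0.002, 0, 0, 0, 0]

```text
time_s: 16.22
position: [0.5236, 0.0258, 0.0098]
tool_rot: [2.257, 2.185, 0.0]
contact_force: [-0.2, 4.5, 2.3]
gripper_width: 0.0293
grip_force: 2.0
```

Emit:
apply_moves:
  deltas:
    - [172, 0, -0.001, 0, 0, 0, 0]
    - [172, 0, -0.001, 0, 0, 0, 0]

```text
time_s: 16.38
position: [0.5236, 0.0252, 0.0098]
tool_rot: [-2.257, -2.185, -0.001]
contact_force: [-0.5, 5.9, 3.9]
gripper_width: 0.0301
grip_force: 2.9
```

Emit:
apply_moves:
  deltas:
    - [172, 0, -0.001, 0, 0, 0, 0]
    - [172, 0, -0.001, 0, 0, 0, 0]

```text
time_s: 16.55
position: [0.5236, 0.0251, 0.0099]
tool_rot: [-2.257, -2.184, -0.003]
contact_force: [0.9, 9.5, 4.4]
gripper_width: 0.0299
grip_force: 4.7
```

Emit:
apply_moves:
  deltas:
    - [172, 0, -0.001, 0, 0, 0, 0]
    - [172, 0, -0.001, 0, 0, 0, 0]

```text
time_s: 16.72
position: [0.5236, 0.0251, 0.0099]
tool_rot: [-2.256, -2.182, -0.005]
contact_force: [0.7, 12.6, 4.5]
gripper_width: 0.03
grip_force: 6.6
```

The force rises while the position stays at y = 0.0251, so the tray is home. I'll back straight off and raise the hand.

Emit:
apply_moves:
  deltas:
    - [172, 0, 0.006, 0, 0, 0, 0]
    - [172, 0.001, 0.018, 0, 0, 0, 0]
    - [172, 0.001, 0.03, 0, 0, 0, 0]
    - [172, 0.001, 0.03, 0.02, 0, 0, 0]
    - [172, 0.001, 0.04, 0.05, 0, 0, 0]
    - [172, 0.001, 0.06, 0.085, 0, 0, 0]
    - [172, 0.001, 0.09, 0.12, 0, 0, 0]
    - [172, 0.001, 0.12, 0.15, 0, 0, 0]

```text
time_s: 17.38
position: [0.5244, 0.14, 0.1578]
tool_rot: [2.257, 2.183, -0.0]
contact_force: [0.7, 0.3, 0.4]
gripper_width: 0.0297
grip_force: 0.0
```

Emit:
apply_moves:
  deltas:
    - [172, 0, 0.02, 0.02, 0, 0, 0]
    - [172, 0, 0.02, 0.02, 0, 0, 0]
    - [172, 0, 0.02, 0.02, 0, 0, 0]
    - [172, 0, 0.02, 0.02, 0, 0, 0]

```text
time_s: 17.72
position: [0.5235, 0.1587, 0.1742]
tool_rot: [-2.256, -2.185, 0.004]
contact_force: [0.3, -0.3, -0.9]
gripper_width: 0.0298
grip_force: 0.0
```

Run:
```python
from h import *
s=manip.state(); print(s['position'],s['contact_force'],s['time_s'])
for n in ['scene','side']:
    im,d,P=cloud(n); X=P[d>0]*1000
    m=(X[:,2]>47)&(X[:,2]<58)&(abs(X[:,0]-522)<60)&(X[:,1]<60)&(X[:,1]>-85); print(n,m.sum(),cv2.minAreaRect(X[m][:,:2].astype(np.float32)))
    if n=='scene': A=im
    else: B=im
try: lane()
except Exception as e: print(e)
save(np.vstack([cv2.resize(A[150:300,180:440],(520,300)),cv2.resize(B[160:310,230:490],(520,300))]),'end.png')
```

```text
[0.52346724 0.15873622 0.17424928] [ 0.34500022 -0.33170504 -0.91187158] 17.7167
scene 332 ((519.5809936523438, -26.999706268310547), (91.17213439941406, 72.77664184570312), 89.03795623779297)
side 148 ((524.3912963867188, -28.95241928100586), (93.23690795898438, 67.60979461669922), 89.95993041992188)
scene [(np.float32(-1.33), array([575.5,  86. ])), (np.float32(-2.19), array([467.7,  27. ]))]
side [(np.float32(-1.88), array([577.8,  39.8])), (np.float32(-2.42), array([472.3,  40.4]))]
```

View pics/end.png

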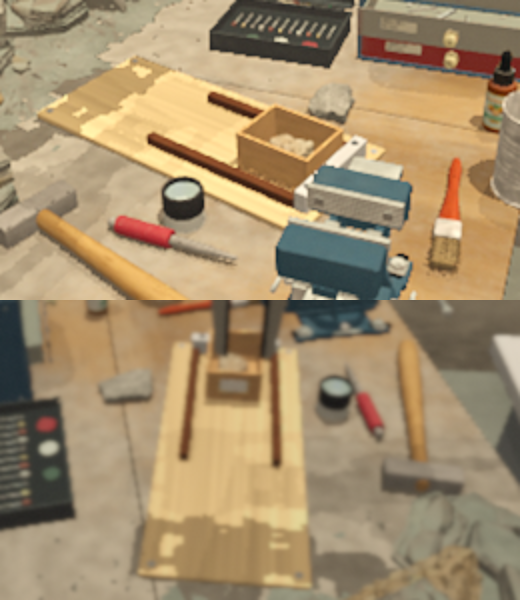

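The picture shows the tray square between the rails and against the stop bar, the stone still in it and the bystanders where they were.

```bash
python3 -c "
from plant import manip
print(manip.hand_in())"
```

```text
the job is handed in; nothing more can be done
None
```

The tray is home against the stop bar, centred between the rails with the stone still in it and the hand clear; the job is handed in, but no verdict came back. One slip: the fingertips sit about 22 mm above the reported TCP, so they first pressed lightly on the tray rim (about 4 N, no tray movement) before I corrected the height.

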